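# Load a sample tube into the polarimeter trough

### The job

Load the amber sample tube into the polarimeter: take it from the tube rest, lay it in the V-groove in front of the white hood and push it along the groove, under the hood, until its end touches the end stop. Let go of it there, lying properly in the groove, leave the white tube lying in its rest and do not knock the glassware round about over or out of its place.

Things in the scene. Friction and masses are not known exactly. Their poses are not given: they have to be found in the camera images.
- tube_amber: the amber (orange) sample tube: a rigid cylinder 120 mm long, 29 mm diameter glass with a knurled 30 mm diameter steel cap, 22 mm long, at each end; 0.12 kg. Both ends are alike. Origin at its centre, x along its axis. It starts lying in one of the two places of the tube rest with its axis 32 mm above the bench
- tube_clear: the other sample tube, white, same size and frame, lying in the other place of the tube rest, 72 mm beside the amber one (axes parallel)
- tube_rest: fixed grey plastic tube rest, base plate 124 x 110 x 6 mm, two parallel places along its x at y = +36 and -36 mm; low V-shaped feet carry only the tubes' end caps (at x = +-49 mm, 14 mm wide), the middle of each tube is free on both sides and 11 mm above the base plate. Origin at the centre of its underside on the bench
- polarimeter: fixed; grey base plate 215 x 84 mm, top 16 mm above the bench; on it an aluminium rail along x, 25 mm wide, lips 41 mm above the bench, with a 110 degree V-groove 21 mm wide, 7 mm deep, from x = -85 to +100 mm. A tube in it has its axis at y = 0, z = 52 mm; when home its centre is at x = +40 mm. Origin on the bench under the groove; x points along it to the stop, z up
- stop (a point): the point where the lying tube's axis meets the face of the black end stop, 45 mm inside the hood's mouth (axes as the polarimeter's)
- mouth (a point): the point on the lying tube's axis at the mouth of the white hood (axes as the polarimeter's). The hood bridges the groove from polarimeter x = +55 to +115 mm; it is 72 mm wide, 86 mm high; its tunnel is 44 mm wide with its roof 74 mm above the bench. 75 mm of a tube that is home stand out of it
- flask: conical flask of clear glass, 85 mm diameter, 144 mm high, loose bystander; origin at the centre of its underside
- beaker: clear beaker, 56 mm diameter, 72 mm high, loose bystander; origin at the centre of its underside
- petri: clear petri dish, 69 mm diameter, 15 mm high, loose bystander; origin at the centre of its underside
- burette_stand_a: fixed cream-coloured burette stand left of the work, an obstacle to keep clear of; base 285 x 218 x 46 mm, origin at the centre of its underside. In its frame a 12 mm upright rod stands at x = +107, y = 0 mm up to z = 798 mm, and a burette (18 mm) hangs at x = +27, y = +68 mm from z = 290 to 1100 mm, clamped to the rod at about z = 510 mm
There are look-alikes about, which are no part of the job. What is shaped like the tube_amber but purple or red is not meant.

How it is judged:
By the outcome, as a careful person would: the job done as asked, in the order asked, and still so for the second after the job is handed in, with the robot touching nothing.
It also fails if it takes over 51 s, if anything falls off the work surface, if the arm or the gripper's body presses on something with over 40 N, if the wrist force passes 120 N, or if a joint passes its speed limit or range.

### The arm

A 7-joint arm with a two-finger parallel gripper is mounted at the origin on the work surface; the furniture and walls round the work are solid. World frame = base frame: x ahead of the robot, y to its left, z up, the work surface at z = 0. Lengths are in m, angles in rad, forces in N, time in s.
With the tool pointing down it reaches from about 0.425 to 0.925 m from the base axis. Payload 6.8 kg.
Tool frame: the origin (TCP) lies between the finger pads; the fingertips stand 11 mm ahead of it and the grasp point (between the pads) lies 8 mm behind it; z points along the fingers, y is the line along which they close (so a half turn about z gives the same grasp; the last joint's range is limited). The gripper opens to 88 mm and grips with 3 to 60 N. Pads are 20 mm wide; open, the fingers measure 115 mm over their backs; the gripper's body (75 mm by 178 mm) begins 61 mm behind the grasp point.
Start: joints at [-1.429, 0.477, 0.022, 1.555, -0.011, 1.109, -0.083], TCP at [0.167, 0.654, 0.234] pointing down, gripper open.
Joint ranges: [-2.96, 2.96], [-0.34, 2.1], [-1.41, 1.46], [0.24, 2.44], [-1.37, 4.51], [0.17, 1.92], [-2.96, 2.96]. Speed limits (rad/s): [2.39, 2.39, 3.14, 3.14, 3.14, 3.14, 3.14].

### API

Orientations are given as a rotation vector (axis times angle).
In Python, from plant import ctrl, read_camera, sign_off, nets gives the robot as it stands.
- The arm moves only by the tool play_rows, never from a script. Its argument "steps" is a list of rows, each a list of 2 entries, a list of its own where there are three numbers: the shift along the tool's x, y, z in mm, then the turn about the tool's z in rad. A call has 1 to 10 rows; each row is the pose to reach, as a shift and turn from the pose commanded when the call began, along the tool's axes at that moment; what a row does not reach only later rows make up. A row lasts 1/8 s, in which the tool goes at most 62.5 mm and 10.7 degrees, less where a joint would pass 70% of its speed; a pose out of reach is approached as far as the arm can. A call with a gripper value outside its range is refused whole. "jaw" is the finger opening in mm, from 0 to 87.8, set as the call begins (left out, the last holds). The fingers move at their own pace and stop on an object; "force" is the grip in N (left out, the last holds). Time passes only in rows, so rows that repeat a pose let the fingers close. It gives the time, the measured TCP pose, the force, the opening and the grip force at its end, in the units of the state.
- ctrl.sense(): the state, without advancing time (a new reading comes with each control period).
- read_camera(name): name is "scene" or "top" or "wrist"; returns a dict with "image" (420x560x3 uint8, blue, green, red), "fx", "fy", "cx", "cy" (pixels), "eye" and "attitude" of the camera in the world. Camera axes: x right, y up, looking along -z (the intrinsics and any distortion apply to the point x, -y, -z); pixel columns grow to the right and rows downward; lengths in m; the calibration is good to about 2 mm. A picture is of the moment at which its call begins. There is no depth.
- sign_off(): hands the job in; it is judged then, once.
Trained networks look in a picture, given as the dict that the camera call returned (one of the last four; its "shot" number tells which), for a name from the list of things; names that differ only in an ending like _2 or _b are one class to them, and where a whole thing is asked for, a point or a joint stands for the part that bears it (a point fixed in the world has none). Each returns a list of dicts, best first, with "p" (0 to 1); they miss things now and then, are a little off and sometimes report something else, mostly with a low value. They report only what shows in the picture. A call takes as long as a camera call. They do not tell look-alikes from the thing itself.
- nets.recognise(target, picture): "point" ([x, y, z] in m, in world coordinates, good to about 4 mm: the middle of the surface that is visible of it).
The state is a dict: "time_s": time; "joint_pos": joint angles; "qvel": joint speeds; "tau": joint torques, N m; "ee_pos": TCP position; "orientation": TCP orientation; "ft_force": force on the tool from outside, world axes, zero at the start; "ft_torque": the same for the moment, N m; "opening": finger opening in m; "grip_force": force on a finger pad.
Only numpy, scipy, OpenCV 4.12 (cv2) and the standard library are available. Lean on these libraries where they do the work, as an engineer would, in place of code of your own. Each camera call takes 0.05 s, during which the arm holds its last target. There are 200 camera calls.

## Working session

There is one attempt and no reset: what is moved stays moved. The work goes in short steps, Python scripts to look and compute and a tool call to move; the robot and the scene stay as the last step left them, time stands still between calls to the robot, and variables do not carry over. Pictures are saved under pics/ and viewed, at most 14 in all, crops included, and the job is handed in when it is done.

Besides the shell and the picture viewer there is one more tool, called after "Request:" by a JSON object that holds its "fn" and its "kwargs", one argument or row to a line. play_rows: Moves the arm, as the interface text tells. Its arguments: {"type":"object","properties":{"steps":{"type":"array","items":{"type":"array"}},"jaw":{"type":"number"},"force":{"type":"number"}},"required":["steps"]}

```bash
mkdir -p pics
cat > h.py <<'E'
import numpy as np, cv2
from scipy.spatial.transform import Rotation as R
from plant import ctrl, read_camera, sign_off, nets
def att(c):
    a=np.array(c["attitude"],float)
    if a.shape==(3,3): return a
    return R.from_rotvec(a).as_matrix() if a.size==3 else R.from_quat(a).as_matrix()
def proj(c,p):
    q=att(c).T@(np.array(p)-c["eye"]); return c["cx"]+c["fx"]*q[0]/-q[2], c["cy"]+c["fy"]*(-q[1])/-q[2]
def pix2z(c,u,v,z):
    d=att(c)@np.array([(u-c["cx"])/c["fx"],-(v-c["cy"])/c["fy"],-1.]); e=np.array(c["eye"])
    return e+d*(z-e[2])/d[2]
E
python3 - <<'E'
from h import *
s=ctrl.sense(); print({k:s[k] for k in("time_s","ee_pos","orientation","ft_force")})
for n in("scene","top"):
    c=read_camera(n); cv2.imwrite(f"pics/{n}1.png",c["image"]); print(n,{k:v for k,v in c.items() if k!="image"})
    for t in("tube_amber","tube_clear","tube_rest","polarimeter","stop","mouth","flask","beaker","petri","burette_stand_a"):
        print(t,[(np.round(d["point"],3).tolist(),round(d["p"],2),np.round(proj(c,d["point"])).tolist()) for d in nets.recognise(t,c)[:5]])
E
```

```text
{'time_s': 0.0, 'ee_pos': array([0.16673223, 0.65352264, 0.23271377]), 'orientation': array([-3.91339892e-01, -3.11702261e+00,  2.70848873e-03]), 'ft_force': array([-0.24386653, -0.6249604 , -0.32871997])}
scene {'fx': 379.44808786632, 'fy': 379.44808786632, 'cx': 283.2335779049998, 'cy': 208.4560554649508, 'eye': array([ 0.05893689, -0.6766003 ,  0.6370123 ]), 'attitude': array([ 0.8679321, -0.242611 , -0.4557208]), 'shot': 1}
tube_amber [([0.517, -0.009, 0.04], 0.96, [309.0, 194.0]), ([0.302, -0.217, 0.024], 0.76, [274.0, 281.0]), ([0.168, -0.309, 0.027], 0.65, [231.0, 342.0])]
tube_clear [([0.571, 0.034, 0.039], 0.79, [318.0, 180.0])]
tube_rest [([0.539, 0.004, 0.005], 0.95, [313.0, 199.0])]
polarimeter [([0.501, -0.18, 0.034], 0.98, [342.0, 236.0]), ([0.54, 0.002, 0.006], 0.27, [314.0, 199.0])]
stop [([0.501, -0.182, 0.032], 0.96, [342.0, 238.0]), ([0.335, -0.363, 0.014], 0.52, [325.0, 332.0])]
mouth []
flask [([0.68, -0.097, 0.059], 0.92, [380.0, 189.0])]
beaker [([0.542, 0.006, 0.006], 0.54, [314.0, 198.0]), ([0.501, -0.181, 0.032], 0.19, [342.0, 237.0])]
petri [([0.333, -0.364
[... 348 characters left out ...]
17, -0.002, 0.046], 0.76, [267.0, 180.0]), ([0.3, -0.204, 0.031], 0.56, [333.0, 252.0])]
tube_clear [([0.574, 0.039, 0.052], 0.65, [254.0, 161.0])]
tube_rest [([0.546, 0.021, 0.009], 0.8, [260.0, 173.0]), ([0.426, -0.349, 0.03], 0.43, [380.0, 212.0]), ([0.334, -0.361, 0.017], 0.23, [384.0, 242.0])]
polarimeter [([0.494, -0.157, 0.015], 0.7, [317.0, 190.0]), ([0.685, -0.082, 0.05], 0.37, [294.0, 127.0])]
stop [([0.499, -0.149, 0.018], 0.77, [315.0, 188.0])]
mouth [([0.499, -0.151, 0.013], 0.91, [315.0, 188.0])]
flask [([0.686, -0.082, 0.053], 0.68, [294.0, 126.0])]
beaker [([0.427, -0.348, 0.028], 0.67, [380.0, 211.0])]
petri [([0.336, -0.364, 0.014], 0.57, [384.0, 241.0])]
burette_stand_a []
```

Run:
```python
import cv2
a=cv2.imread("pics/scene1.png")[120:380,180:460]; b=cv2.imread("pics/top1.png")[90:320,200:420]
cv2.imwrite("pics/sc2.png",cv2.resize(a,None,fx=2.3,fy=2.3,interpolation=2)[:600,:800]); cv2.imwrite("pics/tc2.png",cv2.resize(b,(0,0),fx=2.6,fy=2.6,interpolation=2)[:600,:800])
```

```text
(no output)
```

View pics/sc2.png

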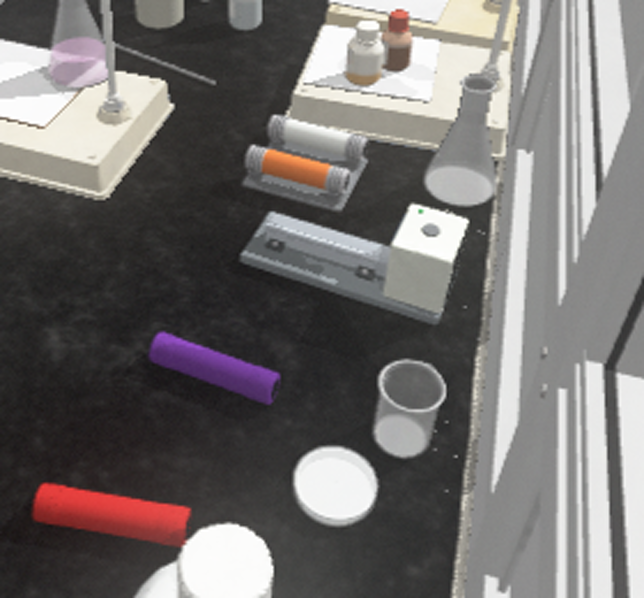

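View pics/tc2.png

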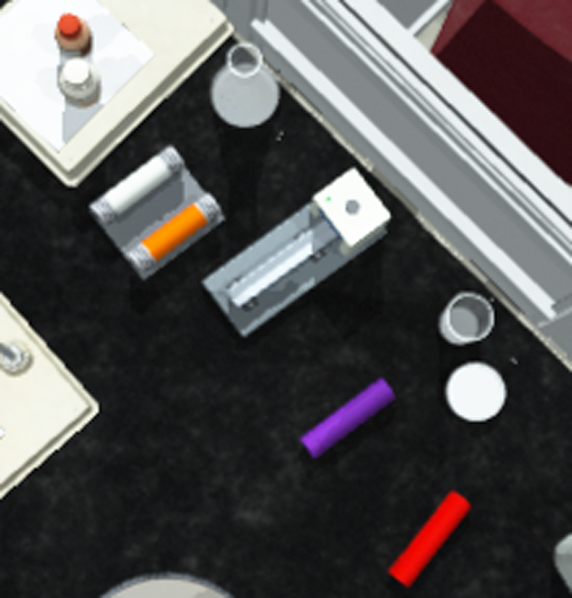

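View pics/scene1.png

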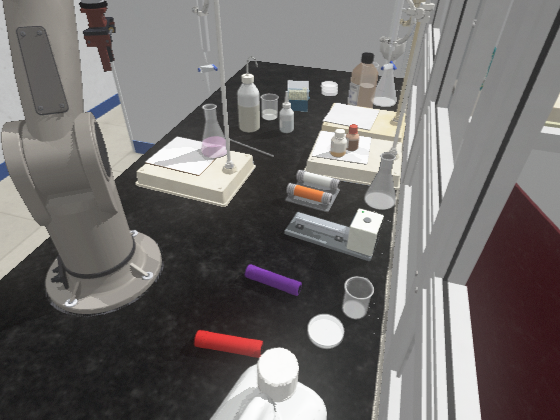

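The amber tube is the orange one in the grey rest: scene (309,194), top (267,180). Look-alikes are purple at scene (274,281) / top (333,252) and red at scene (231,342) / top (366,298), both lying on the bench. I choose the orange one. Next I locate burette stand A, which is in the arm's sweep.

View pics/top1.png

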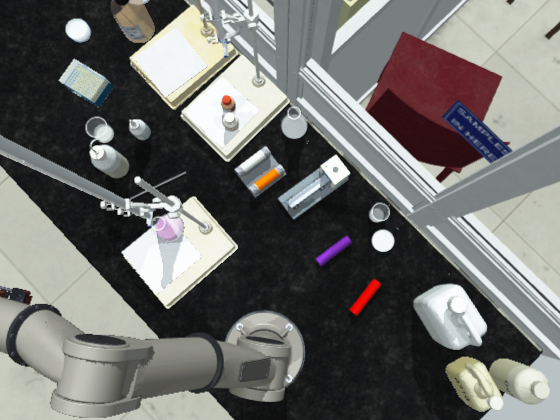

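Run:
```python
from h import *
c=read_camera("scene"); t=read_camera("top")
print("rod foot scene",pix2z(c,229,166,.05),"stand corners scene",[np.round(pix2z(c,*p,.046),3)[:2] for p in((141,175),(197,186),(254,161),(190,141))])
print("top: rod foot",pix2z(t,204.6,226.5,.05),"corner",pix2z(t,200+97/2.6,90+405/2.6,.046))
for n,k in(("scene",c),("top",t)):
    h=cv2.cvtColor(k["image"],cv2.COLOR_BGR2HSV); m=cv2.inRange(h,(7,150,120),(20,255,255))
    nn,l,st,ce=cv2.connectedComponentsWithStats(m)
    for i in range(1,nn):
        if st[i][4]>80:
            ys,xs=np.where(l==i); r=cv2.minAreaRect(np.c_[xs,ys].astype(np.float32)); b=cv2.boxPoints(r)
            print(n,ce[i],st[i],r,[np.round(pix2z(k,*p,.04),3)[:2].tolist() for p in b],pix2z(k,*r[0],.044))
# polarimeter corners of base top from top view crop
for p in((203,283),(245,335),(388,232)): print("pol",np.round(pix2z(t,200+p[0]/2.6,90+p[1]/2.6,.016),3))
for p in((313,192),(352,170),(390,213),(349,248)): print("hood",np.round(pix2z(t,200+p[0]/2.6,90+p[1]/2.6,.086),3))
```

```text
rod foot scene [0.37382794 0.19638049 0.05      ] stand corners scene [array([0.144, 0.268]), array([0.263, 0.149]), array([0.451, 0.195]), array([0.322, 0.392])]
top: rod foot [0.3718522  0.18427563 0.05      ] corner [0.31533208 0.0849271  0.046     ]
scene [307.75367647 192.41176471] [294 185  29  16 272] ((307.71417236328125, 192.5124053955078), (27.387779235839844, 10.138947486877441), 14.620874404907227) [[0.478, 0.009], [0.506, 0.045], [0.554, -0.015], [0.524, -0.048]] [ 0.51239562 -0.00715091  0.044     ]
top [266.95217391 178.8173913 ] [255 169  25  21 230] ((267.0400085449219, 178.72000122070312), (9.199999809265137, 24.400001525878906), 53.13010025024414) [[0.511, 0.037], [0.557, -0.022], [0.534, -0.039], [0.488, 0.02]] [ 0.52158818 -0.00096016  0.044     ]
pol [ 0.464 -0.035  0.016]
pol [ 0.402 -0.086  0.016]
pol [ 0.529 -0.256  0.016]
hood [ 0.561 -0.161  0.086]
hood [ 0.587 -0.206  0.086]
hood [ 0.537 -0.25   0.086]
hood [ 0.496 -0.203  0.086]
```

Burette stand A has its rod near (0.373, 0.19), and its burette near (0.377, 0.294). I'll retract to about 0.30 m, sweep past it on the inside, then extend.

Request:
{"fn": "play_rows", "kwargs": {
  "steps": [
    [[0, -47, -5], 0],
    [[0, -94, -10], 0],
    [[0, -141, -15], 0],
    [[0, -188, -20], 0],
    [[0, -235, -20], 0],
    [[0, -282, -20], 0],
    [[0, -320, -20], 0],
    [[0, -350, -20], 0],
    [[0, -372, -20], 0],
    [[0, -372, -20], 0]
  ],
  "jaw": 70
}}

```text
time_s: 2.45
ee_pos: [0.0748, 0.2928, 0.2538]
orientation: [0.391, 3.117, 0.002]
ft_force: [0.7, 0.4, 0.5]
opening: 0.0703
grip_force: 0.0
```

Run:
```python
from h import *
s=ctrl.sense(); print(s["time_s"],s["joint_pos"].round(3),s["ee_pos"],s["orientation"])
w=read_camera("wrist"); print(w["eye"],att(w).round(2)); c=read_camera("scene"); cv2.imwrite("pics/r1.png",c["image"])
```

```text
2.45 [-1.462 -0.204 -0.056  2.306 -0.013  1.038 -0.189] [0.07484588 0.2928039  0.25382981] [3.91191166e-01 3.11702690e+00 1.70444695e-03]
[0.00562495 0.30892658 0.40509601] [[ 0.25 -0.94 -0.25]
 [ 0.97  0.24  0.06]
 [ 0.   -0.26  0.97]]
```

View pics/r1.png

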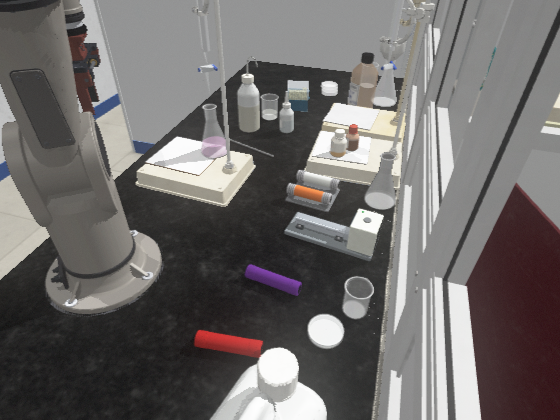

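Request:
{"fn": "play_rows", "kwargs": {
  "steps": [
    [[-39, -15, 0], -0.1],
    [[-75, -33, 0], -0.2],
    [[-112, -46, 0], -0.35],
    [[-143, -62, 0], -0.35],
    [[-178, -87, 0], -0.35],
    [[-210, -118, 0], -0.35],
    [[-236, -153, 0], -0.3],
    [[-255, -187, 0], -0.2],
    [[-270, -220, 0], -0.1],
    [[-282, -256, 0], 0.0]
  ]
}}

```text
time_s: 3.8
ee_pos: [0.2862, -0.0254, 0.2541]
orientation: [0.397, 3.115, -0.001]
ft_force: [0.2, -0.7, -0.6]
opening: 0.0704
grip_force: 0.0
```

Run:
```python
from h import *
s=ctrl.sense(); print(s["time_s"],s["joint_pos"].round(3),s["ee_pos"],s["orientation"])
```

```text
3.8 [-0.62  -0.319  0.388  2.353  0.135  1.088  1.004] [ 0.28618282 -0.02538641  0.25410913] [ 3.97461441e-01  3.11524239e+00 -5.77744661e-04]
```

Request:
{"fn": "play_rows", "kwargs": {
  "steps": [
    [[-30, 10, -4], 0.1],
    [[-60, 21, -8], 0.2],
    [[-90, 32, -12], 0.3],
    [[-120, 43, -16], 0.4],
    [[-150, 53, -20], 0.5],
    [[-180, 64, -26], 0.6],
    [[-205, 73, -26], 0.65],
    [[-217, 77, -26], 0.65],
    [[-217, 77, -26], 0.65]
  ]
}}

```text
time_s: 4.92
ee_pos: [0.5146, -0.0033, 0.2791]
orientation: [-1.365, -2.829, 0.002]
ft_force: [-1.7, 0.7, 0.2]
opening: 0.0697
grip_force: 0.0
```

```bash
cat >> h.py <<'E'
def orange(k):
    h=cv2.cvtColor(k["image"],cv2.COLOR_BGR2HSV); m=cv2.inRange(h,(7,150,100),(22,255,255))
    n,l,st,ce=cv2.connectedComponentsWithStats(m); i=1+np.argmax(st[1:,4]); ys,xs=np.where(l==i)
    return cv2.minAreaRect(np.c_[xs,ys].astype(np.float32)), st[i]
def tool(s): return R.from_rotvec(s["orientation"]).as_matrix()
E
python3 - <<'E'
from h import *
s=ctrl.sense(); print(s["time_s"],s["joint_pos"].round(3),s["ee_pos"],s["orientation"],tool(s).round(3))
w=read_camera("wrist"); cv2.imwrite("pics/w1.png",w["image"]); print(w["eye"],w["fx"],w["cx"],w["cy"],{k:w[k] for k in w if k not in("image","eye","attitude")})
r,st=orange(w); print(r,st,[np.round(pix2z(w,*p,.032),4) for p in cv2.boxPoints(r)],pix2z(w,*r[0],.040))
for t in("tube_amber","tube_clear","tube_rest","polarimeter","stop","mouth"):
    print(t,[(np.round(d["point"],3).tolist(),round(d["p"],2),np.round(proj(w,d["point"])).tolist()) for d in nets.recognise(t,w)[:3]])
E
```

```text
4.925 [-0.558  0.172  0.507  1.906 -0.093  1.088  0.658] [ 0.51462384 -0.00328974  0.27914903] [-1.36487974e+00 -2.82939645e+00  2.32984425e-03] [[-0.622  0.783 -0.001]
 [ 0.783  0.622 -0.001]
 [-0.    -0.001 -1.   ]]
[0.46997274 0.05087976 0.43037225] 329.95699680257957 278.2464612780791 209.31560611611093 {'fx': 329.95699680257957, 'fy': 329.95699680257957, 'cx': 278.2464612780791, 'cy': 209.31560611611093, 'shot': 7}
((284.0, 183.0), (64.0, 22.0), 90.0) [ 273  151   23   65 1434] [array([0.4861, 0.0201, 0.032 ]), array([0.5067, 0.0364, 0.032 ]), array([ 0.5569, -0.0251,  0.032 ]), array([ 0.5353, -0.0423,  0.032 ])] [ 0.51961514 -0.00086753  0.04      ]
tube_amber [([0.521, 0.001, 0.045], 0.89, [286.0, 183.0]), ([0.307, -0.204, 0.026], 0.74, [52.0, 202.0])]
tube_clear [([0.569, 0.046, 0.046], 0.96, [342.0, 179.0])]
tube_rest [([0.546, 0.027, 0.007], 0.64, [313.0, 174.0])]
polarimeter []
stop [([0.476, -0.115, 0.018], 0.62, [203.0, 227.0]), ([0.321, -0.335, 0.017], 0.43, [19.0, 279.0])]
mouth [([0.474, -0.107, 0.017], 0.75, [206.0, 221.0])]
```

View pics/w1.png

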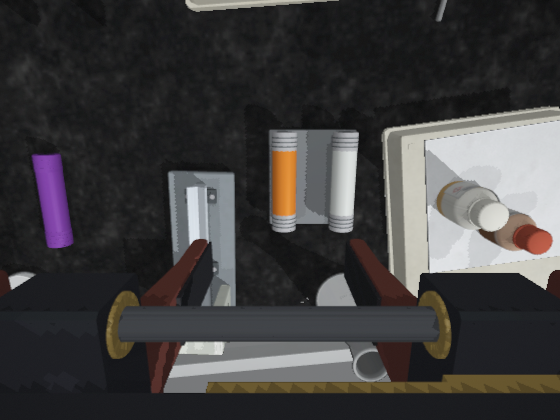

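The orange tube lies at (284,183) in the wrist view, with the white one at (343,180) beside it and the polarimeter at (203,240). All are parallel to the fingers' plane. I lower halfway and look again.

Request:
{"fn": "play_rows", "kwargs": {
  "steps": [
    [[5, 2, 30], 0],
    [[10, 4, 65], 0],
    [[15, 6, 100], 0],
    [[15, 6, 135], 0],
    [[15, 6, 165], 0],
    [[15, 6, 185], 0],
    [[15, 6, 185], 0],
    [[15, 6, 185], 0]
  ],
  "jaw": 55
}}

```text
time_s: 6.28
ee_pos: [0.51, 0.0123, 0.0955]
orientation: [1.366, 2.828, 0.001]
ft_force: [0.7, 0.4, 0.1]
opening: 0.055
grip_force: 0.0
```

Run:
```python
from h import *
s=ctrl.sense(); T=tool(s); print(s["time_s"],s["ee_pos"],s["opening"])
w=read_camera("wrist"); cv2.imwrite("pics/w2.png",w["image"])
h=cv2.cvtColor(w["image"],cv2.COLOR_BGR2HSV); m=cv2.inRange(h,(7,150,100),(22,255,255))
ys,xs=np.where(m>0); print(xs.min(),xs.max(),ys.min(),ys.max())
for r in range(ys.min()+2,ys.max(),12):
    x=xs[ys==r]; p=pix2z(w,(x.min()+x.max())/2,r,.040); print(r,x.min(),x.max(),np.round((T.T@(p-s["ee_pos"]))*1000,1))
for r in(ys.min(),ys.max()): print(r, np.round(T.T@(pix2z(w,np.median(xs[ys==r]),r,.0455)-s["ee_pos"])*1000,1))
```

```text
6.275 [0.51002522 0.01229764 0.09551023] 0.05501770093147514
258 299 198 305
200 258 299 [21.3 -1.1 55.5]
212 258 299 [13.3 -1.1 55.5]
224 258 299 [ 5.1 -1.1 55.5]
236 258 299 [-3.2 -1.1 55.5]
248 258 298 [-11.7  -1.4  55.5]
260 259 298 [-20.4  -1.1  55.5]
272 259 298 [-29.2  -1.1  55.5]
284 259 298 [-38.2  -1.1  55.5]
296 259 297 [-47.5  -1.4  55.5]
198 [23.9 11.7 50. ]
305 [-51.2  -1.8  50. ]
```

View pics/w2.png

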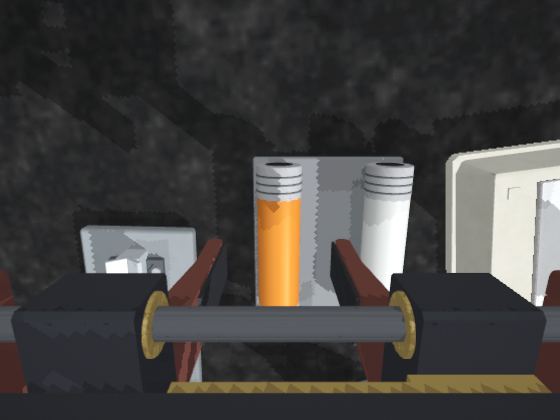

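Request:
{"fn": "play_rows", "kwargs": {
  "steps": [
    [[0, -1, 20], 0],
    [[0, -1, 40], 0],
    [[0, -1, 55], 0],
    [[0, -1, 64], 0],
    [[0, -1, 68], 0],
    [[0, -1, 68], 0]
  ]
}}

```text
time_s: 7.08
ee_pos: [0.5089, 0.0116, 0.0268]
orientation: [1.366, 2.829, 0.0]
ft_force: [0.9, 0.1, -0.2]
opening: 0.0549
grip_force: 0.0
```

Request:
{"fn": "play_rows", "kwargs": {
  "steps": [
    [[0, 0, 0], 0],
    [[0, 0, 0], 0],
    [[0, 0, 0], 0],
    [[0, 0, 0], 0],
    [[0, 0, 0], 0],
    [[0, 0, 0], 0]
  ],
  "jaw": 22,
  "force": 20
}}

```text
time_s: 7.82
ee_pos: [0.51, 0.0125, 0.0271]
orientation: [1.364, 2.828, 0.003]
ft_force: [3.9, 3.9, 2.5]
opening: 0.0288
grip_force: 20.0
```

Request:
{"fn": "play_rows", "kwargs": {
  "steps": [
    [[0, 0, -15], 0],
    [[0, 0, -35], 0],
    [[0, 0, -60], 0],
    [[0, 0, -90], 0],
    [[0, 0, -120], 0],
    [[0, 0, -150], 0],
    [[0, 0, -165], 0],
    [[0, 0, -165], 0]
  ]
}}

```text
time_s: 8.82
ee_pos: [0.5086, 0.0114, 0.1922]
orientation: [1.367, 2.828, 0.001]
ft_force: [0.0, -0.1, -1.2]
opening: 0.0285
grip_force: 20.0
```

Run:
```python
from h import *
s=ctrl.sense(); T=tool(s); print(s["time_s"],s["ee_pos"],s["opening"],s["grip_force"],T.round(3)[:,0])
w=read_camera("wrist"); t=read_camera("top")
cv2.imwrite("pics/w3.png",np.vstack([cv2.resize(w["image"][100:340,80:380],(0,0),fx=1.25,fy=1.25),cv2.resize(t["image"][120:240,220:370],(375,300),interpolation=2)]))
for n,k in(("w",w),("t",t)):
  for q in("tube_amber","polarimeter","stop","mouth"):
    print(n,q,[(np.round(d["point"],3).tolist(),round(d["p"],2),np.round(proj(k,d["point"])).tolist()) for d in nets.recognise(q,k)[:2]])
np.savez("cam3.npz",w=w["image"],t=t["image"],we=w["eye"],wa=w["attitude"],te=t["eye"],ta=t["attitude"])
```

```text
8.825 [0.50864021 0.01138223 0.19215623] 0.028534920725367056 19.998150765895844 [-0.621  0.783 -0.   ]
w tube_amber [([0.322, -0.207, 0.019], 0.96, [9.0, 245.0]), ([0.502, 0.023, 0.211], 0.58, [287.0, 258.0])]
w polarimeter [([0.457, -0.084, 0.017], 0.85, [184.0, 233.0])]
w stop [([0.458, -0.088, 0.015], 0.94, [183.0, 237.0])]
w mouth [([0.456, -0.083, 0.012], 0.67, [185.0, 231.0])]
t tube_amber [([0.302, -0.2, 0.03], 0.89, [332.0, 252.0]), ([0.165, -0.305, 0.029], 0.64, [367.0, 298.0])]
t polarimeter [([0.493, -0.157, 0.017], 0.84, [317.0, 190.0]), ([0.543, -0.043, 0.209], 0.7, [281.0, 160.0])]
t stop [([0.501, -0.151, 0.017], 0.68, [315.0, 188.0])]
t mouth [([0.497, -0.154, 0.014], 0.77, [316.0, 189.0])]
```

View pics/w3.png

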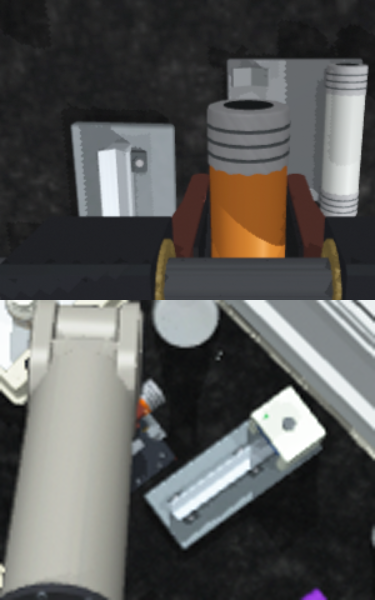

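Request:
{"fn": "play_rows", "kwargs": {
  "steps": [
    [[-12, -15, 0], 0],
    [[-25, -32, 0], 0],
    [[-40, -52, 0], 0],
    [[-55, -70, 0], 0],
    [[-70, -90, 0], 0],
    [[-79, -102, 0], 0],
    [[-79, -102, 0], 0],
    [[-79, -102, 0], 0]
  ]
}}

```text
time_s: 10.32
ee_pos: [0.4782, -0.113, 0.1916]
orientation: [-1.365, -2.829, -0.001]
ft_force: [0.5, -0.1, -2.1]
opening: 0.0282
grip_force: 20.0
```

Run:
```python
from h import *
s=ctrl.sense(); T=tool(s); print(s["time_s"],s["ee_pos"],T.round(4)[:,0])
w=read_camera("wrist"); print(w["eye"],w["attitude"])
cv2.imwrite("pics/w4.png",cv2.resize(w["image"][100:340,160:400],(0,0),fx=2.5,fy=2.5,interpolation=2))
```

```text
10.325 [ 0.47819342 -0.11296024  0.1916262 ] [-6.224e-01  7.827e-01  2.000e-04]
[ 0.43340961 -0.05900451  0.3428877 ] [-0.24956883 -0.08824363  0.66818171]
```

View pics/w4.png

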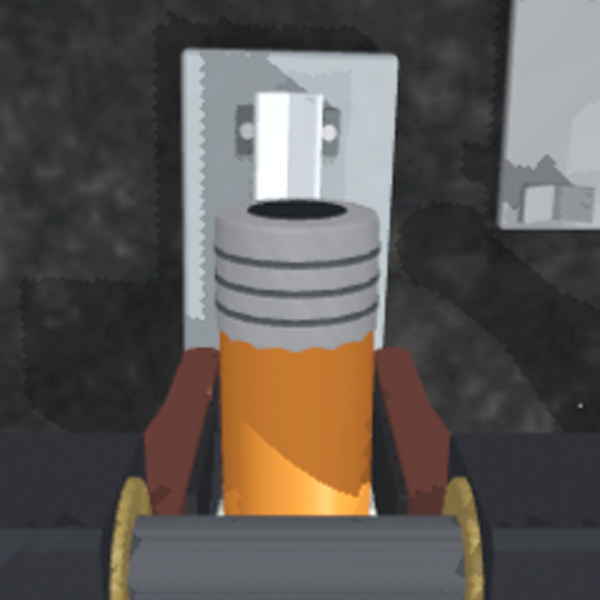

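Run:
```python
from h import *
w=read_camera("wrist"); s=ctrl.sense(); T=tool(s); p0=s["ee_pos"]
g=cv2.cvtColor(w["image"],cv2.COLOR_BGR2GRAY).astype(float)
def P(u,v,z): return T.T@(pix2z(w,u,v,z)-p0)*1000
def edges(r,lo,hi):
    d=np.diff(g[r]); a=lo[0]+np.argmax(np.abs(d[lo[0]:lo[1]])); b=hi[0]+np.argmax(np.abs(d[hi[0]:hi[1]])); return a+.5+.5,b+.5+.5
L=[]
for r in range(126,240,6):
    a,b=edges(r,(225,242),(310,326)); A,B=P(a,r,.016),P(b,r,.016); L.append((A[0],A[1],B[1])); print(r,a,b,A.round(1)[:2],B.round(1)[:2],end=" | ")
    if 140<r<178:
        a,b=edges(r,(256,268),(284,295)); A,B=P(a,r,.041),P(b,r,.041); print("rail",a,b,A.round(1)[:2],B.round(1)[:2])
    else: print()
L=np.array(L)
for k in(1,2): print(np.polyfit(L[:,0],L[:,k],1))
print("rail end",P(275.5,137.2,.041),"plate end",P(276,121,.016))
```

```text
126 233.0 319.0 [ 65.9 -44.7] [65.9 37.9] | 
132 233.0 319.0 [ 60.3 -44.9] [60.3 38.1] | 
138 233.0 319.0 [ 54.6 -45.1] [54.6 38.3] | 
144 233.0 318.0 [ 48.9 -45.3] [48.9 37.5] | rail 262.0 289.0 [ 50.5 -15.8] [50.5  8.4]
150 233.0 318.0 [ 43.2 -45.5] [43.2 37.7] | rail 263.0 289.0 [ 45.2 -15. ] [45.2  8.5]
156 233.0 318.0 [ 37.3 -45.7] [37.3 37.9] | rail 262.0 288.0 [ 39.8 -16. ] [39.8  7.6]
162 233.0 317.0 [ 31.5 -45.9] [31.5 37.1] | rail 262.0 288.0 [ 34.4 -16. ] [34.4  7.7]
168 233.0 317.0 [ 25.5 -46.1] [25.5 37.2] | rail 262.0 288.0 [ 28.9 -16.1] [28.9  7.7]
174 233.0 317.0 [ 19.5 -46.3] [19.5 37.4] | rail 263.0 288.0 [ 23.4 -15.3] [23.4  7.7]
180 233.0 316.0 [ 13.5 -46.5] [13.5 36.6] | 
186 233.0 316.0 [  7.4 -46.7] [ 7.4 36.8] | 
192 233.0 316.0 [  1.2 -46.9] [ 1.2 37. ] | 
198 233.0 315.0 [ -5.  -47.2] [-5.  36.1] | 
204 234.0 315.0 [-11.3 -46.4] [-11.3  36.3] | 
210 234.0 315.0 [-17.6 -46.6] [-17.6  36.5] | 
216 234.0 314.0 [-24.  -46.8] [-24.   35.6] | 
222 234.0 314.0 [-30.5 -47. ] [-30.5  35.8] | 
228 234.0 314.0 [-37.  -47.2] [-37.  36.] | 
234 234.0 313.0 [-43.6 -47.5] [-43.6  35.1] | 
[ 2.33363090e-02 -4.65101389e+01]
[2.49868781e-02 3.65809487e+01]
rail end [ 56.52622276  -3.69001278 150.58528634] plate end [ 70.56363642  -3.36417576 175.5891495 ]
```

The wrist view shows the rail's rear end at (275,137) and the plate edges at columns 233 and 319. The groove is 4 mm to -y of the tube (after allowing for the camera bias seen on the held tube), with a 0.024 rad turn. I lower to 28 mm above and measure again.

Request:
{"fn": "play_rows", "kwargs": {
  "steps": [
    [[0, -2, 15], 0.012],
    [[0, -4, 35], 0.024],
    [[0, -4, 60], 0.024],
    [[0, -4, 85], 0.024],
    [[0, -4, 105], 0.024],
    [[0, -4, 117], 0.024],
    [[0, -4, 117], 0.024],
    [[0, -4, 117], 0.024]
  ]
}}

```text
time_s: 11.42
ee_pos: [0.4752, -0.1162, 0.075]
orientation: [1.4, 2.812, 0.0]
ft_force: [0.0, 0.3, -1.0]
opening: 0.0282
grip_force: 20.0
```

Run:
```python
from h import *
w=read_camera("wrist"); s=ctrl.sense(); T=tool(s); p0=s["ee_pos"]; print(s["time_s"],p0,s["ft_force"].round(1))
np.savez("w5.npz",w=w["image"])
cv2.imwrite("pics/w5.png",cv2.resize(w["image"][60:340,120:440],(0,0),fx=2,fy=2,interpolation=2))
def P(u,v,z): return T.T@(pix2z(w,u,v,z)-p0)*1000
g=cv2.cvtColor(w["image"],cv2.COLOR_BGR2GRAY).astype(float)
for r in range(90,250,10):
    d=np.abs(np.diff(g[r])); i=[j for j in range(150,400) if d[j]>18 and d[j]==d[max(0,j-4):j+5].max()]
    print(r,[(j+1,int(d[j]),P(j+1,r,.016).round(1)[:2].tolist(),P(j+1,r,.041).round(1)[1]) for j in i][:12])
```

```text
11.475 [ 0.47536118 -0.11624157  0.07523961] [-0.7  0.1 -2. ]
90 []
100 []
110 []
120 [(212, 58, [71.1, -42.1], np.float64(-37.3)), (253, 22, [71.1, -16.9], np.float64(-15.1)), (345, 113, [71.1, 39.7], np.float64(34.8))]
130 [(212, 61, [65.1, -42.4], np.float64(-37.6)), (223, 40, [65.1, -35.6], np.float64(-31.6)), (274, 32, [65.1, -4.0], np.float64(-3.7)), (346, 93, [65.2, 40.6], np.float64(35.6))]
140 [(212, 57, [59.0, -42.8], np.float64(-37.8)), (224, 31, [59.0, -35.3], np.float64(-31.2)), (286, 30, [59.1, 3.5], np.float64(2.9)), (345, 117, [59.1, 40.3], np.float64(35.3))]
150 [(213, 62, [52.9, -42.4], np.float64(-37.6)), (259, 42, [52.9, -13.5], np.float64(-12.1)), (279, 31, [52.9, -0.9], np.float64(-1.0)), (301, 79, [52.9, 12.9], np.float64(11.2)), (345, 100, [52.9, 40.6], np.float64(35.6))]
160 [(213, 57, [46.6, -42.8], np.float64(-37.8)), (246, 37, [46.6, -21.8], np.float64(-19.4)), (257, 50, [46.6, -14.9], np.float64(-13.3)), (279, 31, [46.6, -0.9], np.float64(-1.0)), (301, 89, [46.6, 13.0], np.float64(11.3)), (311, 34, [46.6, 19.4], np.float64(16.9)), (344, 124, [46.6, 40.3],
[... 1465 characters left out ...]
.9, -42.8], np.float64(-37.9)), (228, 33, [6.9, -34.8], np.float64(-30.8)), (246, 47, [6.9, -22.8], np.float64(-20.3)), (312, 44, [6.9, 21.1], np.float64(18.4)), (341, 108, [6.9, 40.4], np.float64(35.4))]
230 [(217, 60, [-0.1, -42.4], np.float64(-37.6)), (229, 30, [-0.1, -34.4], np.float64(-30.5)), (311, 27, [-0.1, 20.6], np.float64(18.0)), (341, 74, [-0.1, 40.7], np.float64(35.7))]
240 [(217, 55, [-7.2, -42.8], np.float64(-37.9)), (229, 33, [-7.2, -34.7], np.float64(-30.7)), (234, 42, [-7.2, -31.3], np.float64(-27.7)), (247, 21, [-7.2, -22.5], np.float64(-20.0)), (310, 30, [-7.2, 20.1], np.float64(17.5)), (323, 58, [-7.2, 28.9], np.float64(25.3)), (340, 111, [-7.2, 40.4], np.float64(35.4))]
```

View pics/w5.png

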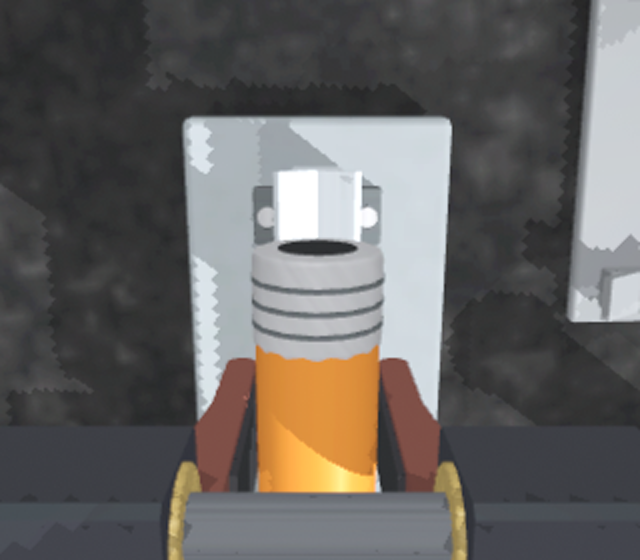

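Tube edges are at columns 246 and 312 (centre 279) and the groove bottom line is at column 279, so it is centred and parallel. Lowering into the groove.

Request:
{"fn": "play_rows", "kwargs": {
  "steps": [
    [[0, 0, 8], 0],
    [[0, 0, 16], 0],
    [[0, 0, 22], 0],
    [[0, 0, 25], 0],
    [[0, 0, 27], 0],
    [[0, 0, 28], 0],
    [[0, 0, 28], 0]
  ]
}}

```text
time_s: 12.35
ee_pos: [0.4751, -0.1161, 0.047]
orientation: [1.4, 2.812, 0.001]
ft_force: [-0.3, 0.4, 4.7]
opening: 0.0285
grip_force: 20.0
```

Request:
{"fn": "play_rows", "kwargs": {
  "steps": [
    [[0, 0, 0], 0],
    [[-6, 0, 0], 0],
    [[-12, 0, 0], 0],
    [[-18, 0, 0], 0],
    [[-24, 0, 0], 0],
    [[-30, 0, 0], 0],
    [[-36, 0, 0], 0],
    [[-42, 0, 0], 0],
    [[-46, 0, 0], 0],
    [[-46, 0, 0], 0]
  ],
  "force": 12
}}

```text
time_s: 13.6
ee_pos: [0.5016, -0.1512, 0.0467]
orientation: [-1.398, -2.81, -0.002]
ft_force: [-3.4, 4.7, 7.8]
opening: 0.029
grip_force: 12.0
```

Request:
{"fn": "play_rows", "kwargs": {
  "steps": [
    [[-2, 0, 0], 0],
    [[-4, 0, 0], 0],
    [[-6, 0, 0], 0],
    [[-8, 0, 0], 0],
    [[-8, 0, 0], 0]
  ]
}}

```text
time_s: 14.22
ee_pos: [0.5061, -0.1571, 0.0466]
orientation: [-1.397, -2.809, -0.003]
ft_force: [-4.6, 6.7, 8.4]
opening: 0.0288
grip_force: 12.0
```

Run:
```python
from h import *
w=read_camera("wrist"); c=read_camera("scene"); cv2.imwrite("pics/s6.png",np.hstack([w["image"][60:340,120:440],cv2.resize(c["image"][190:270,270:400],(455,280),interpolation=2)]))
```

```text
(no output)
```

View pics/s6.png

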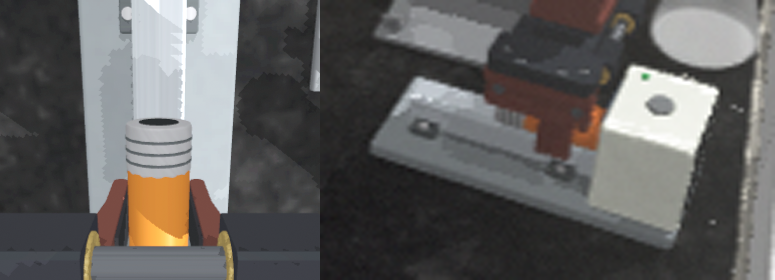

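The tube is in the groove and its front is under the hood. About 3 mm should remain, so I push on gently.

Request:
{"fn": "play_rows", "kwargs": {
  "steps": [
    [[-1, 0, 0], 0],
    [[-2, 0, 0], 0],
    [[-3, 0, 0], 0],
    [[-4, 0, 0], 0],
    [[-4, 0, 0], 0]
  ]
}}

```text
time_s: 14.95
ee_pos: [0.5071, -0.1585, 0.0462]
orientation: [-1.394, -2.806, -0.004]
ft_force: [-7.2, 9.1, 11.6]
opening: 0.0287
grip_force: 12.0
```

Request:
{"fn": "play_rows", "kwargs": {
  "steps": [
    [[-1, 0, -1], 0],
    [[-2, 0, -1], 0],
    [[-3, 0, -1], 0],
    [[-4, 0, -1], 0],
    [[-4, 0, -1], 0]
  ]
}}

```text
time_s: 15.58
ee_pos: [0.508, -0.1598, 0.046]
orientation: [-1.39, -2.803, -0.005]
ft_force: [-8.1, 13.6, 5.1]
opening: 0.0284
grip_force: 12.0
```

Request:
{"fn": "play_rows", "kwargs": {
  "steps": [
    [[0, 0, 0], 0],
    [[0, 0, 0], 0],
    [[3, 0, 0], 0],
    [[5, 0, 0], 0]
  ],
  "jaw": 45
}}

```text
time_s: 16.08
ee_pos: [0.5092, -0.1617, 0.0477]
orientation: [1.4, 2.812, -0.0]
ft_force: [-0.7, 0.6, -0.6]
opening: 0.0448
grip_force: 0.0
```

Request:
{"fn": "play_rows", "kwargs": {
  "steps": [
    [[0, 0, -15], 0],
    [[0, 0, -35], 0],
    [[10, 0, -60], 0],
    [[30, 0, -70], 0],
    [[50, 0, -70], 0],
    [[50, 0, -70], 0],
    [[50, 0, -70], 0]
  ]
}}

```text
time_s: 16.95
ee_pos: [0.4792, -0.1219, 0.1175]
orientation: [1.4, 2.812, -0.0]
ft_force: [0.3, -0.1, 0.0]
opening: 0.045
grip_force: 0.0
```

Run:
```python
from h import *
w=read_camera("wrist"); s=ctrl.sense(); T=tool(s); p0=s["ee_pos"]; print(s["time_s"],p0,T[:,0].round(3),s["ft_force"].round(1))
c=read_camera("scene")
cv2.imwrite("pics/s7.png",np.hstack([w["image"][60:340,120:440],cv2.resize(c["image"][190:270,270:400],(455,280),interpolation=2)]))
def P(u,v,z): return T.T@(pix2z(w,u,v,z)-p0)*1000
h=cv2.cvtColor(w["image"],cv2.COLOR_BGR2HSV); ys,xs=np.where(cv2.inRange(h,(7,150,100),(22,255,255))>0)
print(xs.min(),xs.max(),ys.min(),ys.max())
g=cv2.cvtColor(w["image"],cv2.COLOR_BGR2GRAY); print([(r,int(g[r,279])) for r in range(60,330,6)])
if len(ys): print("glass rear",P(279,np.percentile(ys,.5),.066))
for q in("tube_amber",): print([(np.round(d["point"],3).tolist(),round(d["p"],2)) for d in nets.recognise(q,w)[:2]])
```

```text
17.0 [ 0.4792846  -0.12218136  0.11747937] [-0.603  0.798 -0.   ] [ 0.2 -0.2  0.1]
259 299 260 305
[(60, 51), (66, 51), (72, 48), (78, 52), (84, 49), (90, 52), (96, 51), (102, 40), (108, 51), (114, 203), (120, 192), (126, 142), (132, 215), (138, 215), (144, 215), (150, 216), (156, 216), (162, 217), (168, 217), (174, 217), (180, 217), (186, 217), (192, 218), (198, 232), (204, 232), (210, 184), (216, 183), (222, 172), (228, 38), (234, 158), (240, 238), (246, 240), (252, 170), (258, 184), (264, 239), (270, 197), (276, 196), (282, 197), (288, 197), (294, 196), (300, 196), (306, 116), (312, 104), (318, 107), (324, 106)]
glass rear [-19.8116305   -0.61456974  51.48594938]
[([0.495, -0.142, 0.065], 0.93), ([0.31, -0.203, 0.027], 0.86)]
```

View pics/s7.png

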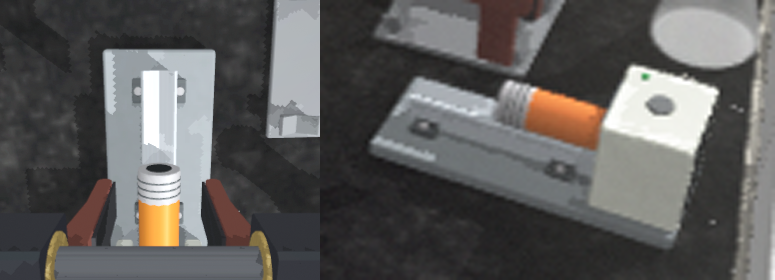

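The tube lies in the groove with about 75 mm outside the hood; the rear cap measures near pol x = -23, maybe 2–3 mm short. To be sure, I push the rear end home with closed fingers.

Request:
{"fn": "play_rows", "kwargs": {
  "steps": [
    [[12, 0, 0], 0],
    [[26, 0, 0], 0],
    [[26, 0, 0], 0],
    [[26, 0, 20], 0],
    [[26, 0, 40], 0],
    [[26, 0, 55], 0],
    [[26, 0, 61], 0],
    [[26, 0, 61], 0]
  ],
  "jaw": 0
}}

```text
time_s: 18.1
ee_pos: [0.4633, -0.1011, 0.0565]
orientation: [-1.4, -2.812, 0.0]
ft_force: [0.2, -0.6, 0.2]
opening: 0.0007
grip_force: 0.0
```

Request:
{"fn": "play_rows", "kwargs": {
  "steps": [
    [[-4, 0, 0], 0],
    [[-7, 0, 0], 0],
    [[-10, 0, 0], 0],
    [[-12, 0, 0], 0],
    [[-14, 0, 0], 0],
    [[-15, 0, 0], 0],
    [[-15, 0, 0], 0]
  ]
}}

```text
time_s: 18.98
ee_pos: [0.4724, -0.113, 0.0566]
orientation: [-1.4, -2.812, 0.0]
ft_force: [0.9, -0.5, 0.3]
opening: 0.0005
grip_force: 0.0
```

Request:
{"fn": "play_rows", "kwargs": {
  "steps": [
    [[-1, 0, 0], 0],
    [[-2, 0, 0], 0],
    [[-3, 0, 0], 0],
    [[-4, 0, 0], 0],
    [[-4, 0, 0], 0]
  ]
}}

```text
time_s: 19.6
ee_pos: [0.4729, -0.1136, 0.0564]
orientation: [-1.395, -2.808, -0.002]
ft_force: [-5.9, 8.8, 8.9]
opening: 0.0007
grip_force: 5.0
```

It stalled within a millimetre at 10 N while a loose tube needs about 1 N, so the tube is at the stop. Backing off and checking.

Request:
{"fn": "play_rows", "kwargs": {
  "steps": [
    [[8, 0, 0], 0],
    [[20, 0, 0], 0],
    [[20, 0, -25], 0],
    [[20, 0, -60], 0],
    [[20, 0, -100], 0],
    [[20, 0, -140], 0],
    [[20, 0, -150], 0],
    [[20, 0, -150], 0]
  ]
}}

```text
time_s: 20.6
ee_pos: [0.4628, -0.0998, 0.2065]
orientation: [1.399, 2.812, 0.001]
ft_force: [0.6, -0.6, -0.5]
opening: 0.0004
grip_force: 0.0
```

Run:
```python
from h import *
w=read_camera("wrist"); s=ctrl.sense(); T=tool(s); p0=s["ee_pos"]; print(s["time_s"],p0)
c=read_camera("scene"); t=read_camera("top")
cv2.imwrite("pics/s8.png",np.vstack([np.hstack([w["image"][60:300,120:440],cv2.resize(c["image"][130:340,240:410],(480,593),interpolation=2)[:240*2][0:240]]),cv2.resize(c["image"][150:350,240:410],(800,360))[:, :]]))
for q in("flask","beaker","petri","tube_clear","tube_amber"): print(q,[(np.round(d["point"],3).tolist(),round(d["p"],2)) for d in nets.recognise(q,c)[:2]])
```

```text
20.65 [ 0.46218237 -0.09977769  0.20575362]
flask [([0.68, -0.098, 0.061], 0.97)]
beaker [([0.417, -0.348, 0.044], 0.77)]
petri [([0.333, -0.359, 0.014], 0.96)]
tube_clear [([0.573, 0.036, 0.039], 0.8), ([0.494, -0.156, 0.058], 0.36)]
tube_amber [([0.303, -0.219, 0.027], 0.75), ([0.165, -0.308, 0.027], 0.68)]
```

View pics/s8.png

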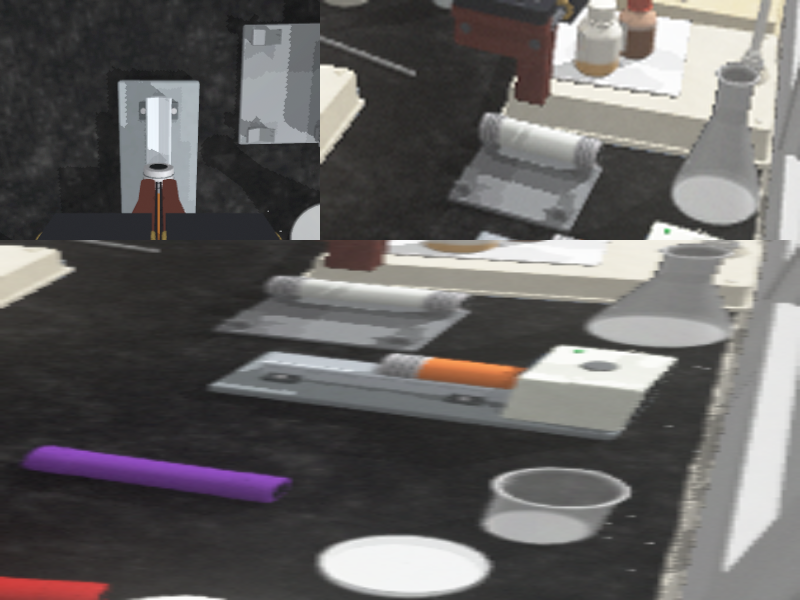

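The amber tube lies level in the groove, its front end under the hood. The white tube is in its rest, the glassware is in place, and the gripper is clear.

```bash
python3 -c "
from plant import sign_off
print(sign_off())"
```

```text
the job is handed in; nothing more can be done
None
```

I loaded the amber tube in the polarimeter groove, pushed it under the hood until it stalled against the end stop, and let go; the white tube and glassware stayed in place, and the job was handed in after about 21 s on the robot's clock.

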